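# Free-running check of a compressor flywheel

### The job

Push on the balance weight on the rim (or wherever is handy) to set the flywheel spinning freely counter-clockwise (seen from above) at an easy pace of one turn in three to four seconds, never faster than one turn in two and a half seconds. Then, without touching it, keep the gripper straight above the moving weight for inspection, within 20 mm sideways and with the fingertips 10 to 60 mm above its top, for five seconds while the wheel still coasts faster than one turn in twelve seconds. Finally back away and finish once the wheel has come to rest; be gentle with the wheel and leave the other things on the bench alone.

Things in the scene. Friction and masses are not known exactly. Their poses are not given: they have to be found in the camera images.
- flywheel (a joint): Angle (rad) of the flywheel on its vertical spindle; grows counter-clockwise seen from above, turns without limit (counts over full turns), starts anywhere. Nominal 2.4 kg, inertia 0.021 kg m2 (mass varies by 25 percent either way). Low-friction bearing: nominal drag 0.0016 N m plus 0.0004 N m per rad/s, so from 1.6 rad/s it coasts for about 17 s.
- weight_top (a point): Centre of the top of the balance weight, the only upright part on the rim: a plain steel cylinder 36 mm in diameter and 35 mm tall, fixed on the wheel's upper face 105 mm from the spindle axis; its top is 135 mm above the bench. Its x axis points outward from the spindle; it turns with the wheel.
- hub_axis (a point): Point on the spindle axis at the height of the wheel's flat upper face, 100 mm above the bench; does not move. The wheel is a level steel belt pulley disc, 260 mm in diameter, 30 mm thick. On its face: a central hub 52 mm in diameter, 22 mm high, with a 24 mm nut 8 mm higher still, and five ribs 5 mm high from the hub out to 72 mm radius.
- stand: Grey pedestal that carries the wheel, bolted to the bench, placed differently each time: 170 mm square foot; origin on the spindle axis at bench height.
- wrench: Bystander: a steel wrench lying on the bench; origin under its middle.
- grease_can: Bystander: a steel can, 70 mm in diameter, 90 mm tall; origin at the centre of its underside.
- bolt_carton: Bystander: an open cardboard box 140 x 110 x 60 mm; origin at the centre of its underside.
- cylinder_head: Bystander: a finned aluminium cylinder head 100 x 100 x 50 mm with a brass stub 20 mm tall on top; origin at the centre of its underside.

How it is judged:
By the outcome, as a careful person would: the job done as asked, in the order asked, and still so for the second after the job is handed in, with the robot touching nothing.
It also fails if it takes over 72 s, if anything falls off the work surface, if the arm or the gripper's body presses on something with over 40 N, if the wrist force passes 120 N, or if a joint passes its speed limit or range.

### The arm

A 6-joint arm with a two-finger parallel gripper is mounted at the origin on the work surface. World frame = base frame: x ahead of the robot, y to its left, z up, the work surface at z = 0. Lengths are in mm, angles in degrees, forces in N, time in s.
With the tool pointing down it reaches from about 350 to 850 mm from the base axis. Payload 8.1 kg.
Tool frame: the origin (TCP) lies between the finger pads, 19 mm behind the fingertips; this is the grasp point; z points along the fingers, y is the line along which they close (so a half turn about z gives the same grasp; the last joint's range is limited). The gripper opens to 85 mm and grips with 20 to 120 N. Pads are 22 mm wide; open, the fingers measure 114 mm over their backs; the gripper's body (76 mm by 85 mm) begins 54 mm behind the grasp point. The pads swing forward as they close: fully open they stand 13 mm farther back than shut.
Start: joints at [68.159, 7.471, 85.268, -0, 87.261, -4.893], TCP at [174.881, 573.953, 249.992] pointing down, gripper open.
Joint ranges: [-169.43, 169.43], [-51.17, 129.36], [1.28, 143.12], [-76.62, 256.62], [0, 156.53], [-152.29, 152.29]. Speed limits (degrees/s): [136.94, 136.94, 159.86, 180, 180, 180].

### API

Orientations are given as [roll, pitch, yaw] about the fixed x, y, z axes, in that order (R = Rz(yaw) Ry(pitch) Rx(roll)).
In Python, from bench import sensors, optics, r gives the robot as it stands.
- The arm moves only by the tool apply_moves, never from a script. Its argument "targets" is a list of rows, each a list of 7 numbers: the shift along the tool's x, y, z in mm, then the turn, a rotation vector about the tool's x, y, z in rad, then the closure, from 0 (fully open) to 1 (shut). In form: [[x, y, z, wx, wy, wz, claw], ...]. A call has 1 to 20 rows; each row shifts and turns the commanded pose from where the row before left it, along the tool's axes as they then stand; what a row does not reach is not made up. A row lasts 1/8 s, in which the tool goes at most 62.5 mm and 10.7 degrees, less where a joint would pass 70% of its speed; a pose out of reach is approached as far as the arm can. A call is refused whole if a number of a shift passes 62.5 or a number of a turn 0.188, either way. A call with a gripper value outside its range is refused whole. The fingers move at their own pace and stop on an object; "force" is the grip in N (left out, the last holds). Time passes only in rows, so rows that do not move let the fingers close. It gives the time, the measured TCP pose, the force, the opening and the grip force at its end, in the units of the state.
- sensors.sense(): the state, without advancing time (a new reading comes with each control period).
- optics.snapshot(name): name is "scene" or "top"; returns the picture (384x512x3 uint8, red, green, blue); there is no depth.
- optics.get_calibration(name): a dict with "camera_matrix" (3x3 intrinsics, pixels), "pose" (4x4, takes a point from camera to world coordinates). Camera axes: x right, y down, z forward; pixel columns grow to the right and rows downward; lengths in mm; the calibration is good to about 2 mm. A picture is of the moment at which its call begins. get_calibration takes no time and is no camera call.
- r.hand_in(): hands the job in; it is judged then, once.
The state is a dict: "time": time; "joint_pos": joint angles; "qd": joint speeds; "joint_efforts": joint torques, N m; "tool_pos": TCP position; "tcp_rot": TCP orientation; "ft_force": force on the tool from outside, world axes, zero at the start; "wrist_torque": the same for the moment, N m; "finger_gap": finger opening in mm; "grip_force": force on a finger pad.
Only numpy, scipy, OpenCV 4.12 (cv2) and the standard library are available. Lean on these libraries where they do the work, as an engineer would, in place of code of your own. Each camera call takes 0.05 s, during which the arm holds its last target. There are 200 camera calls.

## Working session

There is one attempt and no reset: what is moved stays moved. The work goes in short steps, Python scripts to look and compute and a tool call to move; the robot and the scene stay as the last step left them, time stands still between calls to the robot, and variables do not carry over. Pictures are saved under pics/ and viewed, at most 10 in all, crops included, and the job is handed in when it is done.

Besides the shell and the picture viewer there is one more tool, called after "Call:" as a command line: name --pt "numbers of a row" for each row, then --argument value for the rest. apply_moves: Moves the arm, as the interface text tells. Its arguments: {"type":"object","properties":{"targets":{"type":"array"},"force":{"type":"number"}},"required":["targets"]}

```bash
mkdir -p pics; python3 - <<'E'
from bench import sensors, optics, r
import cv2,numpy as np
print(sensors.sense())
for n in("scene","top"):
    im=optics.snapshot(n); cv2.imwrite(f"pics/{n}0.png",im[:,:,::-1]); c=optics.get_calibration(n); print(n,np.array(c["camera_matrix"]).round(1).tolist(),np.array(c["pose"]).round(3).tolist())
a=cv2.imread("pics/scene0.png");b=cv2.imread("pics/top0.png")
cv2.imwrite("pics/a0.png",cv2.resize(b,(800,600)));
E
```

```text
{'time': 0.0, 'joint_pos': array([ 6.81570587e+01,  7.51552695e+00,  8.53297381e+01,  1.43635625e-04,
        8.72602134e+01, -4.89362677e+00]), 'qd': array([-0.0610813 ,  0.01246441,  0.08123599, -0.01221151, -0.05998687,
       -0.07129286]), 'joint_efforts': array([-2.97308015e-04, -5.69395351e+01, -5.00554490e+01,  2.78682268e-05,
        1.48103078e-02, -9.00883890e-06]), 'tool_pos': array([174.70830188, 573.46748276, 248.93562204]), 'tcp_rot': array([-1.79894918e+02, -9.14088559e-03,  1.63050670e+02]), 'ft_force': array([-0.01854426, -0.07255125,  0.39526171]), 'wrist_torque': array([-0.06513183, -0.01508129,  0.04433853]), 'grip_force': 0.0, 'finger_gap': 85.44797855837199}
scene [[427.8, 0.0, 258.3], [0.0, 427.8, 196.6], [0.0, 0.0, 1.0]] [[0.411, 0.61, -0.677, 1544.29], [0.912, -0.273, 0.307, -414.237], [0.002, -0.744, -0.669, 1051.268], [0.0, 0.0, 0.0, 1.0]]
top [[390.1, 0.0, 261.6], [0.0, 390.1, 186.0], [0.0, 0.0, 1.0]] [[0.001, -0.992, 0.124, 427.122], [-1.0, -0.003, -0.018, 18.204], [0.018, -0.124, -0.992, 1214.501], [0.0, 0.0, 0.0, 1.0]]
```

View pics/a0.png

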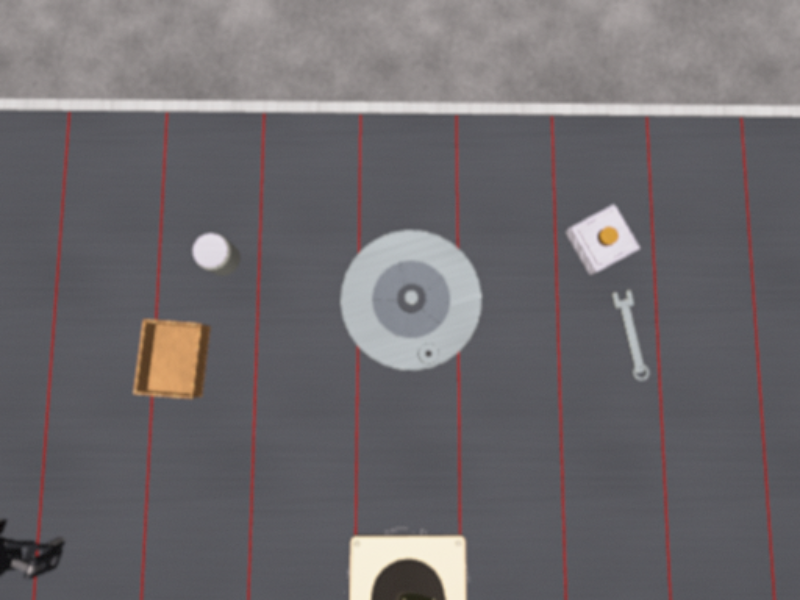

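View pics/scene0.png

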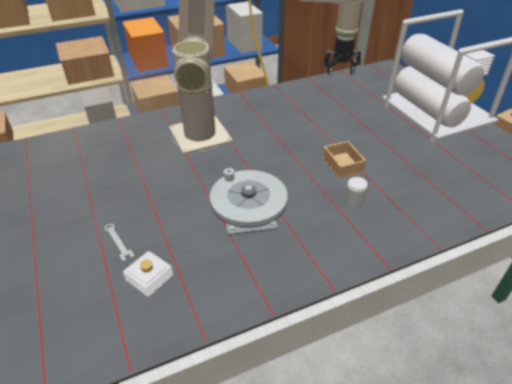

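Top view (800x600): wheel centre about (411,299), with the weight at about (428,353), on the robot's side. The bystanders are well clear. The scene view shows the weight at about (229,174).

```bash
cat > h.py <<'E'
import numpy as np,cv2
from bench import sensors, optics, r
def ray(n,uv,z):
    c=optics.get_calibration(n);K=np.array(c["camera_matrix"]);P=np.array(c["pose"])
    d=P[:3,:3]@np.linalg.inv(K)@np.array([uv[0],uv[1],1.]);o=P[:3,3]
    return (o+d*(z-o[2])/d[2])[:2]
def proj(n,p):
    c=optics.get_calibration(n);K=np.array(c["camera_matrix"]);P=np.array(c["pose"])
    q=K@(P[:3,:3].T@(np.array(p,float)-P[:3,3]));return q[:2]/q[2]
E
python3 - <<'E'
from h import *
im=cv2.imread("pics/top0.png")
m=(im.min(2)>130).astype(np.uint8); m[:,:200]=0;m[:,330:]=0;m[:120]=0;m[260:]=0
cs,_=cv2.findContours(m,cv2.RETR_EXTERNAL,cv2.CHAIN_APPROX_NONE);c=max(cs,key=cv2.contourArea)
pts=np.array([ray("top",p,100) for p in cv2.convexHull(c)[:,0]+0.0]).astype(np.float32)
(cx,cy),R=cv2.minEnclosingCircle(pts);e=cv2.fitEllipse(pts);print("wheel",cx,cy,R,e)
C=np.array(e[0])
for uv in [(428/1.5625,353/1.5625)]:
    p=ray("top",uv,135);print(p,np.linalg.norm(p-C),np.degrees(np.arctan2(*(p-C)[::-1])))
p=ray("scene",(229,171),135);print(p,np.linalg.norm(p-C),np.degrees(np.arctan2(*(p-C)[::-1])))
print(ray("top",(411/1.5625,297/1.5625),130))
a=cv2.resize(im[140:245,210:315],(600,600),interpolation=cv2.INTER_CUBIC)
s=cv2.imread("pics/scene0.png")[150:240,195:300];s=cv2.resize(s,(700,600),interpolation=cv2.INTER_CUBIC)
cv2.imwrite("pics/b.png",cv2.resize(np.hstack([a,s]),(800,370)))
E
```

```text
wheel 551.5595703125 -5.46077299118042 130.4703826904297 ((551.5938720703125, -5.0191755294799805), (259.3913879394531, 259.8536682128906), 38.734039306640625)
[450.94521481 -35.18118441] 105.0709236098077 -163.31777689975632
[455.17358973 -32.15440108] 100.16581908256775 -164.2819895618714
[550.83326636  -5.25846355]
```

View pics/b.png

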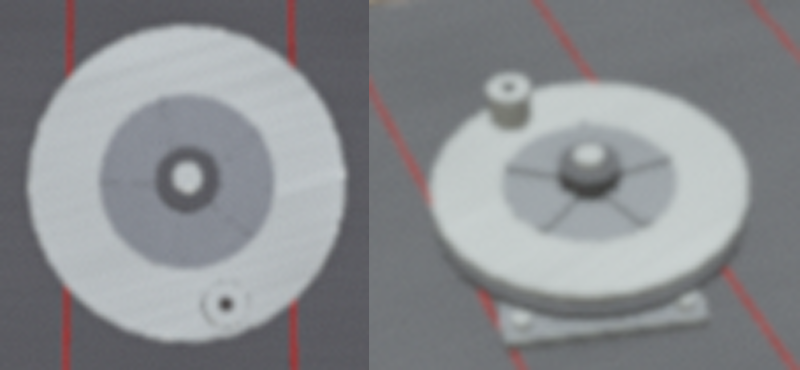

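The crop shows the weight's dark top hole clearly in both views, so I can track it. Wheel centre is (551.6, -5.2) and the weight angle is 196.7°. Next I'll plan the approach.

```bash
cat >> h.py <<'E'
C=np.array([551.6,-5.2])
def rows(p0,wps,claw=1):
    """p0,wps: (x,y,z,yaw deg); prints rounded tool-frame rows, rounding error carried on"""
    x,y,z,w=p0;out=[]
    for X,Y,Z,W in wps:
        c,s=np.cos(np.radians(w)),np.sin(np.radians(w));dx,dy=X-x,Y-y
        a,b,d=[round(float(v),1) for v in (dx*c+dy*s,dx*s-dy*c,z-Z)];t=round(float(np.radians(w-W)),3)
        out.append([a,b,d,0,0,t,claw]);x+=a*c+b*s;y+=a*s-b*c;z-=d;w-=np.degrees(t)
    print(str(out).replace(" ",""));print("end",np.round([x,y,z,w],2).tolist())
    return x,y,z,w
def arc(th,rad,z,yaw=None):
    t=np.radians(th);return (C[0]+rad*np.cos(t),C[1]+rad*np.sin(t),z,th-90 if yaw is None else yaw)
E
python3 - <<'E'
from h import *
p0=np.array((174.881,573.953,249.992,163.05));p1=np.array(arc(168,105,200))
rows(p0,[p0+(p1-p0)*s for s in np.linspace(0,1,15)[1:]]); print(p1)
E
```

```text
[[-30.3,-32.4,3.6,0,0,0.106,1],[-33.6,-29.0,3.5,0,0,0.106,1],[-36.5,-25.2,3.6,0,0,0.106,1],[-38.9,-21.3,3.6,0,0,0.106,1],[-41.0,-17.0,3.6,0,0,0.106,1],[-42.5,-12.6,3.5,0,0,0.106,1],[-43.6,-8.1,3.6,0,0,0.106,1],[-44.2,-3.3,3.6,0,0,0.106,1],[-44.4,1.3,3.5,0,0,0.106,1],[-43.9,6.0,3.6,0,0,0.106,1],[-43.1,10.7,3.6,0,0,0.106,1],[-41.7,15.1,3.6,0,0,0.106,1],[-39.9,19.4,3.5,0,0,0.106,1],[-37.6,23.6,3.6,0,0,0.106,1]]
end [448.89, 16.59, 199.99, 78.02]
[448.89450192  16.63072754 200.          78.        ]
```

Call:
apply_moves --pt "-30.3 -32.4 3.6 0 0 0.106 1" --pt "-33.6 -29.0 3.5 0 0 0.106 1" --pt "-36.5 -25.2 3.6 0 0 0.106 1" --pt "-38.9 -21.3 3.6 0 0 0.106 1" --pt "-41.0 -17.0 3.6 0 0 0.106 1" --pt "-42.5 -12.6 3.5 0 0 0.106 1" --pt "-43.6 -8.1 3.6 0 0 0.106 1" --pt "-44.2 -3.3 3.6 0 0 0.106 1" --pt "-44.4 1.3 3.5 0 0 0.106 1" --pt "-43.9 6.0 3.6 0 0 0.106 1" --pt "-43.1 10.7 3.6 0 0 0.106 1" --pt "-41.7 15.1 3.6 0 0 0.106 1" --pt "-39.9 19.4 3.5 0 0 0.106 1" --pt "-37.6 23.6 3.6 0 0 0.106 1"

```text
time: 1.85
tool_pos: [449.2, 15.2, 199.6]
tcp_rot: [-180.0, -0.0, 77.8]
ft_force: [0.3, 0.2, -0.4]
finger_gap: -0.3
grip_force: 0.0
```

Call:
apply_moves --pt "0 0 25 0 0 0 1" --pt "0 0 25 0 0 0 1" --pt "0 0 12 0 0 0 1" --pt "0 0 5 0 0 0 1" --pt "0 0 0 0 0 0 1"

```text
time: 2.48
tool_pos: [449.1, 16.7, 133.3]
tcp_rot: [180.0, 0.0, 78.0]
ft_force: [-0.6, -0.0, 0.7]
finger_gap: 0.3
grip_force: 0.0
```

```bash
python3 - <<'E'
from h import *
s=sensors.sense();print(s["tool_pos"],s["ft_force"],s["tcp_rot"],s["joint_pos"])
a=optics.snapshot("scene")[:,:,::-1][130:250,170:330];cv2.imwrite("pics/c.png",cv2.resize(a,(800,600),interpolation=cv2.INTER_CUBIC))
E
```

```text
[449.05423403  16.72403737 133.32677299] [-0.5748127  -0.03719241  0.68843095] [1.79984609e+02 1.28276773e-03 7.80442032e+01] [-4.40697559e+00 -1.14282683e+01  1.16177005e+02 -3.40597247e-03
  7.52361749e+01  7.54968857e+00]
```

View pics/c.png

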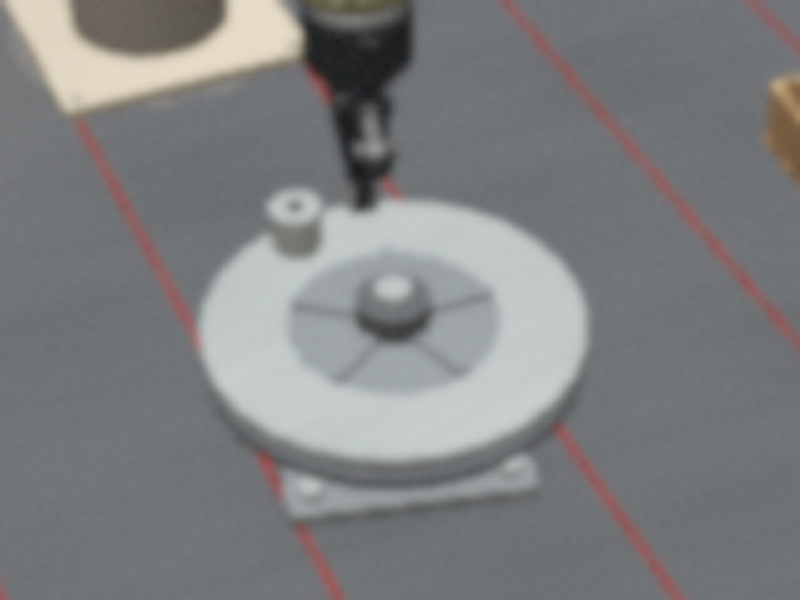

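```bash
python3 - <<'E'
from h import *
p=(448.89,16.59,133,78.02)
th=168;w=[]
for s in (1,2,3,2.5,1.5): th+=s;w.append(arc(th,105,133))
p=rows(p,w)
w=[];yaw=th-90;z=133
for s,l in [(1,0),(2,0),(3,0),(4,0),(5,0),(6,0),(7,0),(8,0),(9,0),(10,0),(11,0),(12,0),(13,0),(13.2,0),(9.5,3),(6,8),(3,15),(1,20),(0,16)]:
    th+=s;z+=l;yaw+=min(10.6,th-90-yaw);w.append(arc(th,105,z,yaw))
rows(p,w);print(th)
E
```

```text
[[-1.8,0.0,0.0,0,0,-0.017,1],[-3.7,0.1,0.0,0,0,-0.035,1],[-5.5,0.1,0.0,0,0,-0.052,1],[-4.5,0.1,0.0,0,0,-0.044,1],[-2.8,0.1,0.0,0,0,-0.026,1]]
end [446.7, -1.56, 133.0, 87.99]
[[-1.8,-0.0,0.0,0,0,-0.018,1],[-3.7,0.0,0.0,0,0,-0.035,1],[-5.5,0.2,0.0,0,0,-0.052,1],[-7.3,0.2,0.0,0,0,-0.07,1],[-9.2,0.4,0.0,0,0,-0.087,1],[-10.9,0.6,0.0,0,0,-0.105,1],[-12.8,0.8,0.0,0,0,-0.122,1],[-14.6,1.0,0.0,0,0,-0.14,1],[-16.5,1.3,0.0,0,0,-0.157,1],[-18.2,1.6,0.0,0,0,-0.174,1],[-20.0,1.9,0.0,0,0,-0.185,1],[-21.8,2.5,0.0,0,0,-0.185,1],[-23.6,3.4,0.0,0,0,-0.185,1],[-23.7,4.5,0.0,0,0,-0.185,1],[-17.0,3.5,-3.0,0,0,-0.185,1],[-10.9,1.7,-8.0,0,0,-0.185,1],[-5.5,0.2,-15.0,0,0,-0.072,1],[-1.8,0.0,-20.0,0,0,-0.017,1],[0.0,0.0,-16.0,0,0,-0.0,1]]
end [606.8, -94.57, 195.0, 211.69]
301.7
```

Call:
apply_moves --pt "-1.8 0 0 0 0 -0.017 1" --pt "-3.7 0.1 0 0 0 -0.035 1" --pt "-5.5 0.1 0 0 0 -0.052 1" --pt "-4.5 0.1 0 0 0 -0.044 1" --pt "-2.8 0.1 0 0 0 -0.026 1"

```text
time: 3.15
tool_pos: [447.1, -1.8, 133.6]
tcp_rot: [179.9, 0.0, 88.1]
ft_force: [-1.0, 0.5, -0.8]
finger_gap: -0.1
grip_force: 0.0
```

Call:
apply_moves --pt "-1.8 0 0 0 0 -0.018 1" --pt "-3.7 0 0 0 0 -0.035 1" --pt "-5.5 0.2 0 0 0 -0.052 1" --pt "-7.3 0.2 0 0 0 -0.07 1" --pt "-9.2 0.4 0 0 0 -0.087 1" --pt "-10.9 0.6 0 0 0 -0.105 1" --pt "-12.8 0.8 0 0 0 -0.122 1" --pt "-14.6 1.0 0 0 0 -0.14 1" --pt "-16.5 1.3 0 0 0 -0.157 1" --pt "-18.2 1.6 0 0 0 -0.174 1" --pt "-20.0 1.9 0 0 0 -0.185 1" --pt "-21.8 2.5 0 0 0 -0.185 1" --pt "-23.6 3.4 0 0 0 -0.185 1" --pt "-23.7 4.5 0 0 0 -0.185 1" --pt "-17.0 3.5 -3 0 0 -0.185 1" --pt "-10.9 1.7 -8 0 0 -0.185 1" --pt "-5.5 0.2 -15 0 0 -0.072 1" --pt "-1.8 0 -20 0 0 -0.017 1" --pt "0 0 -16 0 0 0 1"

```text
time: 5.52
tool_pos: [607.2, -94.6, 196.6]
tcp_rot: [-180.0, 0.0, -148.4]
ft_force: [0.0, 1.0, -0.0]
finger_gap: 0.0
grip_force: 0.0
```

```bash
cat >> h.py <<'E'
A=np.arange(0,360,1.0)
def score(n,im):
    """contrast of bright weight top against its dark centre hole, against wheel angle"""
    g=im.min(2).astype(np.float32);t=np.radians(A)
    ctr=np.c_[C[0]+105*np.cos(t),C[1]+105*np.sin(t)]
    def samp(off):
        uv=np.array([proj(n,(*(c+off),135)) for c in ctr],np.float32)
        return cv2.remap(g,uv[None,:,0],uv[None,:,1],cv2.INTER_LINEAR)[0]
    ring=[samp(10*np.array([np.cos(a),np.sin(a)])) for a in np.radians(np.arange(0,360,45))]
    return np.min(ring,0)-samp(np.zeros(2))
def look(names):
    o=[]
    for n in names:
        t=sensors.sense()["time"];o.append((n,t,optics.snapshot(n)))
    res=[]
    for n,t,im in o:
        s=score(n,im);k=int(s.argmax());w=np.clip(s-0.5*s[k],0,None)*(abs((A-k+180)%360-180)<8)
        res.append((n[0],round(float(t),3),round(float(k+(w*((A-k+180)%360-180)).sum()/w.sum()),1),round(float(s[k]),1)))
    print(*res,sep="\n");return res,o
E
python3 - <<'E'
from h import *
for n in("top","scene"):
    s=score(n,cv2.imread(f"pics/{n}0.png"));print(n,s.argmax(),s.max(),np.sort(s)[-8:])
res,o=look(["top","scene"]*6)
E
```

```text
Traceback (most recent call last):
  File "h.py", line 31, in score
    return np.min(ring,0)-samp(np.zeros(2))
                          ~~~~^^^^^^^^^^^^^
  File "h.py", line 28, in samp
    uv=np.array([proj(n,(*(c+off),135)) for c in ctr],np.float32)
                 ~~~~^^^^^^^^^^^^^^^^^^
  File "h.py", line 8, in proj
    c=optics.get_calibration(n);K=np.array(c["camera_matrix"]);P=np.array(c["pose"])
ValueError: time passes only in moves, steps and waits
```

```bash
cat >> h.py <<'E'
def fit(res,a=6.3):
    """res: (t, unwrapped deg); returns t0, th0, w with decel a fixed"""
    t=np.array([x[0] for x in res]);y=np.array([x[1] for x in res])
    w,c=np.polyfit(t-t[-1],y+.5*a*(t-t[-1])**2,1);return t[-1],c,w
def pred(f,t,a=6.3): return f[1]+f[2]*(t-f[0])-.5*a*(t-f[0])**2
E
cat > d.py <<'E'
D=[(5.525,5.2),(5.575,11.2),(5.625,15.4),(5.675,21.0),(5.725,25.4),(5.775,30.8),(5.825,35.3),(5.875,40.7),(5.925,45.2),(5.975,50.5),(6.025,55.0),(6.075,59.3)]
E
python3 - <<'E'
from h import *; from d import D
f=fit(D);print(f,f[2]);t0=sensors.sense()["time"];print(t0)
from scipy.interpolate import CubicHermiteSpline as H
p=(606.8,-94.57,195,211.69);T=1.25
P=lambda t:np.array(arc(pred(f,t),105,189)[:2])
v=(P(t0+T+.01)-P(t0+T-.01))/.02
h=H([0,T],[p[:2],P(t0+T)],[[0,0],v])
w=[(*h(k*.125),195-.6*k,211.69-6*k) for k in range(1,11)]+[(*P(t0+k*.125),189,151.69) for k in range(11,17)]
print([np.round(np.hypot(x[0],x[1])) for x in w]);rows(p,w)
E
```

```text
(np.float64(6.075), np.float64(59.81844551282053), np.float64(96.6171503496504)) 96.6171503496504
6.125
[np.float64(609.0), np.float64(595.0), np.float64(576.0), np.float64(552.0), np.float64(527.0), np.float64(503.0), np.float64(481.0), np.float64(463.0), np.float64(451.0), np.float64(447.0), np.float64(449.0), np.float64(456.0), np.float64(467.0), np.float64(482.0), np.float64(498.0), np.float64(516.0)]
[[1.5,6.0,0.6,0,0,0.105,1],[6.1,15.6,0.6,0,0,0.104,1],[11.4,21.4,0.6,0,0,0.105,1],[16.7,23.4,0.6,0,0,0.105,1],[21.0,22.1,0.6,0,0,0.105,1],[23.2,17.7,0.6,0,0,0.104,1],[22.7,11.1,0.6,0,0,0.105,1],[18.7,2.8,0.6,0,0,0.105,1],[10.9,-6.0,0.6,0,0,0.104,1],[-1.1,-14.6,0.6,0,0,0.105,1],[-11.3,-16.7,0.0,0,0,0.0,1],[-14.0,-14.1,0.0,0,0,0.0,1],[-16.4,-11.2,0.0,0,0,0.0,1],[-17.9,-7.8,0.0,0,0,0.0,1],[-19.0,-4.3,0.0,0,0,0.0,1],[-19.2,-0.8,0.0,0,0,0.0,1]]
end [506.64, -100.1, 189.0, 151.7]
```

Call:
apply_moves --pt "1.5 6.0 0.6 0 0 0.105 1" --pt "6.1 15.6 0.6 0 0 0.104 1" --pt "11.4 21.4 0.6 0 0 0.105 1" --pt "16.7 23.4 0.6 0 0 0.105 1" --pt "21.0 22.1 0.6 0 0 0.105 1" --pt "23.2 17.7 0.6 0 0 0.104 1" --pt "22.7 11.1 0.6 0 0 0.105 1" --pt "18.7 2.8 0.6 0 0 0.105 1" --pt "10.9 -6.0 0.6 0 0 0.104 1" --pt "-1.1 -14.6 0.6 0 0 0.105 1" --pt "-11.3 -16.7 0 0 0 0 1" --pt "-14.0 -14.1 0 0 0 0 1" --pt "-16.4 -11.2 0 0 0 0 1" --pt "-17.9 -7.8 0 0 0 0 1" --pt "-19.0 -4.3 0 0 0 0 1" --pt "-19.2 -0.8 0 0 0 0 1"

```text
time: 8.12
tool_pos: [507.4, -101.0, 188.9]
tcp_rot: [-180.0, 0.0, 151.7]
ft_force: [-0.5, 0.8, -0.0]
finger_gap: -0.1
grip_force: 0.0
```

```bash
python3 - <<'E'
from h import *; from d import D
f=fit(D);s=sensors.sense();print(s["time"],s["tool_pos"],s["ft_force"],"pred",pred(f,s["time"]))
q=s["tool_pos"][:2]-C;print("tool th",np.degrees(np.arctan2(q[1],q[0]))%360,np.hypot(*q))
res,o=look(["scene"]);cv2.imwrite("pics/e.png",o[0][2][:,:,::-1])
E
```

```text
8.125 [ 507.42797004 -101.00838794  188.87291037] [-0.52190319  0.801122   -0.02342226] pred 244.64572872960386
tool th 245.24814648784485 105.50078402661872
('s', 8.125, 240.3, 25.0)
```

```bash
sed -i 's/(6.075,59.3)/(6.075,59.3),(8.125,240.3)/' d.py
cat > plan.py <<'E'
import sys
from h import *; from d import D
def q():
    D_=np.array(D);t=D_[:,0]-D_[-1,0];return np.polyfit(t,D_[:,1],2)
if __name__=="__main__":
    c=q();print("a",-2*c[0],"w now",c[1]);a=-2*c[0] if len(sys.argv)<8 else float(sys.argv[7])
    n=int(sys.argv[1]);p=tuple(map(float,sys.argv[2:6]));lead=float(sys.argv[6])
    t0=sensors.sense()["time"];print(t0)
    th=lambda t:np.polyval([-a/2,c[1],D[-1][1]],t-D[-1][0])+lead
    rows(p,[arc(th(t0+.125*k),105,189,p[3]) for k in range(1,n+1)])
    print("th end",th(t0+.125*n),"w end",c[1]-a*(t0+.125*n-D[-1][0]))
E
python3 plan.py 16 506.64 -100.1 189 151.7 0
```

```text
a 7.9612039624068975 w now 79.88779229430588
8.175
[[-17.2,2.3,0.0,0,0,0.0,1],[-17.1,5.4,0.0,0,0,0.0,1],[-15.7,8.0,0.0,0,0,0.0,1],[-13.9,10.3,0.0,0,0,0.0,1],[-12.0,12.4,0.0,0,0,0.0,1],[-9.6,13.9,0.0,0,0,0.0,1],[-7.2,15.1,0.0,0,0,0.0,1],[-4.6,15.8,0.0,0,0,0.0,1],[-2.1,16.1,0.0,0,0,0.0,1],[0.3,16.0,0.0,0,0,0.0,1],[2.8,15.6,0.0,0,0,0.0,1],[5.0,14.8,0.0,0,0,0.0,1],[6.9,13.6,0.0,0,0,0.0,1],[8.8,12.4,0.0,0,0,0.0,1],[10.2,10.8,0.0,0,0,0.0,1],[11.5,9.1,0.0,0,0,0.0,1]]
end [644.93, 43.05, 189.0, 151.7]
th end 387.34149437731963 w end 63.56732417137174
```

Call:
apply_moves --pt "-17.2 2.3 0 0 0 0 1" --pt "-17.1 5.4 0 0 0 0 1" --pt "-15.7 8.0 0 0 0 0 1" --pt "-13.9 10.3 0 0 0 0 1" --pt "-12.0 12.4 0 0 0 0 1" --pt "-9.6 13.9 0 0 0 0 1" --pt "-7.2 15.1 0 0 0 0 1" --pt "-4.6 15.8 0 0 0 0 1" --pt "-2.1 16.1 0 0 0 0 1" --pt "0.3 16.0 0 0 0 0 1" --pt "2.8 15.6 0 0 0 0 1" --pt "5.0 14.8 0 0 0 0 1" --pt "6.9 13.6 0 0 0 0 1" --pt "8.8 12.4 0 0 0 0 1" --pt "10.2 10.8 0 0 0 0 1" --pt "11.5 9.1 0 0 0 0 1"

```text
time: 10.18
tool_pos: [644.5, 44.0, 189.0]
tcp_rot: [-180.0, -0.0, 151.7]
ft_force: [-0.4, -0.5, -0.7]
finger_gap: -0.2
grip_force: 0.0
```

```bash
python3 - <<'E'
from h import *
s=sensors.sense();q=s["tool_pos"][:2]-C;print("tool th",np.degrees(np.arctan2(q[1],q[0]))%360,np.hypot(*q),s["tool_pos"][2])
res,o=look(["scene"])
a=o[0][2][:,:,::-1][130:250,170:330];cv2.imwrite("pics/f.png",cv2.resize(a,(800,600),interpolation=cv2.INTER_CUBIC))
E
```

```text
tool th 27.90805404558576 105.13631337377393 188.9890510984248
('s', 10.175, 24.5, 35.5)
```

View pics/f.png

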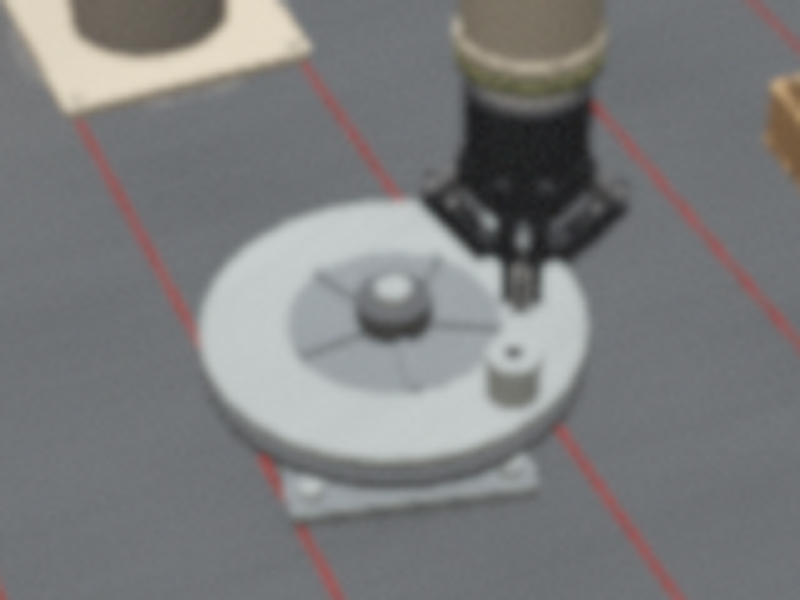

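The picture shows the closed fingertips at about (518,300), straight above the weight top at about (514,352). The offset is about 6 mm and there's no contact, so I'll keep following.

```bash
sed -i 's/(8.125,240.3)/(8.125,240.3),(10.175,384.5)/' d.py; python3 plan.py 18 644.93 43.05 189 151.7 0
```

```text
a 8.503329869911019 w now 61.74084731606104
10.225
[[12.4,7.2,0.0,0,0,0.0,1],[12.6,5.3,0.0,0,0,0.0,1],[13.0,3.6,0.0,0,0,0.0,1],[13.0,1.8,0.0,0,0,0.0,1],[12.9,0.3,0.0,0,0,0.0,1],[12.7,-1.4,0.0,0,0,0.0,1],[12.1,-2.7,0.0,0,0,0.0,1],[11.5,-4.1,0.0,0,0,0.0,1],[10.8,-5.3,0.0,0,0,0.0,1],[9.8,-6.4,0.0,0,0,0.0,1],[9.0,-7.2,0.0,0,0,0.0,1],[7.9,-8.0,0.0,0,0,0.0,1],[6.9,-8.5,0.0,0,0,0.0,1],[5.8,-9.1,0.0,0,0,0.0,1],[4.7,-9.3,0.0,0,0,0.0,1],[3.8,-9.6,0.0,0,0,0.0,1],[2.7,-9.7,0.0,0,0,0.0,1],[1.8,-9.6,0.0,0,0,0.0,1]]
end [466.59, 56.51, 189.0, 151.7]
th end 504.01264132102574 w end 42.183188615265706
```

Call:
apply_moves --pt "12.4 7.2 0 0 0 0 1" --pt "12.6 5.3 0 0 0 0 1" --pt "13.0 3.6 0 0 0 0 1" --pt "13.0 1.8 0 0 0 0 1" --pt "12.9 0.3 0 0 0 0 1" --pt "12.7 -1.4 0 0 0 0 1" --pt "12.1 -2.7 0 0 0 0 1" --pt "11.5 -4.1 0 0 0 0 1" --pt "10.8 -5.3 0 0 0 0 1" --pt "9.8 -6.4 0 0 0 0 1" --pt "9.0 -7.2 0 0 0 0 1" --pt "7.9 -8.0 0 0 0 0 1" --pt "6.9 -8.5 0 0 0 0 1" --pt "5.8 -9.1 0 0 0 0 1" --pt "4.7 -9.3 0 0 0 0 1" --pt "3.8 -9.6 0 0 0 0 1" --pt "2.7 -9.7 0 0 0 0 1" --pt "1.8 -9.6 0 0 0 0 1"

```text
time: 12.48
tool_pos: [466.2, 56.0, 189.0]
tcp_rot: [-180.0, 0.0, 151.7]
ft_force: [0.5, -0.6, 0.2]
finger_gap: 0.1
grip_force: 0.0
```

```bash
python3 - <<'E'
from h import *
s=sensors.sense();q=s["tool_pos"][:2]-C;print("tool th",np.degrees(np.arctan2(q[1],q[0]))%360,np.hypot(*q),s["tool_pos"][2])
res,o=look(["scene"])
x=res[0]
if x[3]>12:
    d=open("d.py").read().replace("(10.175,384.5)","(10.175,384.5),(%f,%f)"%(x[1],x[2]+360));open("d.py","w").write(d)
E
python3 plan.py 8 466.59 56.51 189 151.7 0
```

```text
tool th 144.37873183439595 105.03931538202117 189.02580551599098
('s', 12.475, 142.6, 24.0)
a 8.635213167273676 w now 41.53607562528753
12.525
[[0.8,-10.4,0.0,0,0,0.0,1],[-0.0,-9.1,0.0,0,0,0.0,1],[-0.9,-8.7,0.0,0,0,0.0,1],[-1.5,-8.4,0.0,0,0,0.0,1],[-2.1,-8.1,0.0,0,0,0.0,1],[-2.6,-7.6,0.0,0,0,0.0,1],[-3.1,-7.1,0.0,0,0,0.0,1],[-3.5,-6.7,0.0,0,0,0.0,1]]
end [446.61, -7.81, 189.0, 151.7]
th end 541.4527181480923 w end 32.46910179965016
```

Call:
apply_moves --pt "0.8 -10.4 0 0 0 0 1" --pt "0 -9.1 0 0 0 0 1" --pt "-0.9 -8.7 0 0 0 0 1" --pt "-1.5 -8.4 0 0 0 0 1" --pt "-2.1 -8.1 0 0 0 0 1" --pt "-2.6 -7.6 0 0 0 0 1" --pt "-3.1 -7.1 0 0 0 0 1" --pt "-3.5 -6.7 0 0 0 0 1" --pt "0 0 -10 0 0 0 1" --pt "0 0 -25 0 0 0 1" --pt "0 0 -35 0 0 0 1" --pt "5 9 -25 0 0 0 1" --pt "12 22 -5 0 0 0 1" --pt "19 35 0 0 0 0 1" --pt "19 35 0 0 0 0 1" --pt "19 35 0 0 0 0 1" --pt "12 22 0 0 0 0 1" --pt "5 9 0 0 0 0 1" --pt "0 0 0 0 0 0 1" --pt "0 0 0 0 0 0 1"

```text
time: 15.02
tool_pos: [445.8, 181.6, 289.2]
tcp_rot: [-180.0, 0.0, 151.7]
ft_force: [0.2, 0.5, 0.8]
finger_gap: -0.2
grip_force: 0.0
```

Call:
apply_moves --pt "0 0 0 0 0 0 1" --pt "0 0 0 0 0 0 1" --pt "0 0 0 0 0 0 1" --pt "0 0 0 0 0 0 1" --pt "0 0 0 0 0 0 1" --pt "0 0 0 0 0 0 1" --pt "0 0 0 0 0 0 1" --pt "0 0 0 0 0 0 1" --pt "0 0 0 0 0 0 1" --pt "0 0 0 0 0 0 1" --pt "0 0 0 0 0 0 1" --pt "0 0 0 0 0 0 1" --pt "0 0 0 0 0 0 1" --pt "0 0 0 0 0 0 1" --pt "0 0 0 0 0 0 1" --pt "0 0 0 0 0 0 1" --pt "0 0 0 0 0 0 1" --pt "0 0 0 0 0 0 1" --pt "0 0 0 0 0 0 1" --pt "0 0 0 0 0 0 1"

```text
time: 17.52
tool_pos: [445.7, 182.4, 289.0]
tcp_rot: [-180.0, -0.0, 151.7]
ft_force: [0.3, 0.2, 0.5]
finger_gap: 0.3
grip_force: 0.0
```

```bash
python3 - <<'E'
from h import *
look(["top"]*8)
E
```

```text
('t', 17.525, 269.4, 96.8)
('t', 17.575, 269.8, 96.4)
('t', 17.625, 270.0, 96.4)
('t', 17.675, 270.4, 93.5)
('t', 17.725, 270.7, 98.2)
('t', 17.775, 270.9, 102.7)
('t', 17.825, 271.2, 99.9)
('t', 17.875, 271.4, 94.6)
```

Nearly stopped at about 6°/s. Waiting for it to come to rest.

Call:
apply_moves --pt "0 0 0 0 0 0 1" --pt "0 0 0 0 0 0 1" --pt "0 0 0 0 0 0 1" --pt "0 0 0 0 0 0 1" --pt "0 0 0 0 0 0 1" --pt "0 0 0 0 0 0 1" --pt "0 0 0 0 0 0 1" --pt "0 0 0 0 0 0 1" --pt "0 0 0 0 0 0 1" --pt "0 0 0 0 0 0 1" --pt "0 0 0 0 0 0 1" --pt "0 0 0 0 0 0 1" --pt "0 0 0 0 0 0 1" --pt "0 0 0 0 0 0 1" --pt "0 0 0 0 0 0 1" --pt "0 0 0 0 0 0 1" --pt "0 0 0 0 0 0 1" --pt "0 0 0 0 0 0 1" --pt "0 0 0 0 0 0 1" --pt "0 0 0 0 0 0 1"

```text
time: 20.42
tool_pos: [445.6, 182.4, 289.0]
tcp_rot: [180.0, -0.0, 151.7]
ft_force: [1.1, -0.4, -0.3]
finger_gap: -0.1
grip_force: 0.0
```

```bash
python3 - <<'E'
from h import *
look(["top"])
E
```

```text
('t', 20.425, 273.1, 93.3)
```

Call:
apply_moves --pt "0 0 0 0 0 0 1" --pt "0 0 0 0 0 0 1" --pt "0 0 0 0 0 0 1" --pt "0 0 0 0 0 0 1" --pt "0 0 0 0 0 0 1" --pt "0 0 0 0 0 0 1" --pt "0 0 0 0 0 0 1" --pt "0 0 0 0 0 0 1" --pt "0 0 0 0 0 0 1" --pt "0 0 0 0 0 0 1" --pt "0 0 0 0 0 0 1" --pt "0 0 0 0 0 0 1" --pt "0 0 0 0 0 0 1" --pt "0 0 0 0 0 0 1" --pt "0 0 0 0 0 0 1" --pt "0 0 0 0 0 0 1"

```text
time: 22.48
tool_pos: [445.6, 182.4, 289.0]
tcp_rot: [-180.0, -0.0, 151.7]
ft_force: [-0.2, 0.7, -0.3]
finger_gap: -0.1
grip_force: 0.0
```

```bash
python3 - <<'E'
from h import *
res,_=look(["top"]*3)
if res[-1][2]-res[0][2]<0.4: print(r.hand_in())
E
```

```text
('t', 22.475, 273.1, 93.5)
('t', 22.525, 273.1, 92.9)
('t', 22.575, 273.1, 94.5)
the job is handed in; nothing more can be done
None
```

The job is handed in: the wheel ran freely counter-clockwise at about one turn in 3.6 s, the gripper followed above the weight for about 6 s (6 to 9 mm off at the checks, fingertips about 35 mm above it), then backed away, and the wheel was at rest at the end (about 22.6 s).

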